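# Shim the casting stand level

## Robot

A 7-joint arm with a two-finger parallel gripper is mounted at the origin on the work surface. World frame = base frame: x ahead of the robot, y to its left, z up, the work surface at z = 0. Lengths are in m, angles in degrees, forces in N, time in s.
With the tool pointing down it reaches from about 0.425 to 0.875 m from the base axis. Payload 4.7 kg.
Tool frame: the origin (TCP) lies between the finger pads; the fingertips stand 22 mm ahead of it and the grasp point (between the pads) lies 3 mm ahead of it; z points along the fingers, y is the line along which they close (so a half turn about z gives the same grasp; the last joint's range is limited). The gripper opens to 87 mm and grips with 3 to 60 N. Pads are 19 mm wide; open, the fingers measure 117 mm over their backs; the gripper's body (75 mm by 190 mm) begins 51 mm behind the grasp point.
Start: joints at [72.256, 18.392, -4.016, 83.108, 1.295, 78.541, -3.26], TCP at [0.207, -0.616, 0.245] pointing down, gripper open.
Joint ranges: [-163.93, 163.93], [-17.29, 119.83], [-79.2, 71.16], [3.27, 140.29], [-89.18, 269.18], [5.43, 117.66], [-154.24, 154.24]. Speed limits (degrees/s): [147.25, 147.25, 180, 180, 180, 180, 180].

## Interface

Orientations are given as [roll, pitch, yaw] about the fixed x, y, z axes, in that order (R = Rz(yaw) Ry(pitch) Rx(roll)).
In Python, from cell import env gives the robot as it stands.
- The arm moves only by the tool drive_tool, never from a script. Its argument "moves" is a list of rows, each a list of 3 entries, a list of its own where there are three numbers: the shift along the tool's x, y, z in mm, then the turn, a rotation vector about the tool's x, y, z in rad, then the closure, from 0 (fully open) to 1 (shut). In form: [[[x, y, z], [wx, wy, wz], jaw], ...]. A call has 1 to 12 rows; each row shifts and turns the commanded pose from where the row before left it, along the tool's axes as they then stand; what a row does not reach is not made up. A row lasts 1/12 s, in which the tool goes at most 41.7 mm and 7.16 degrees, less where a joint would pass 70% of its speed; a pose out of reach is approached as far as the arm can. A call with a gripper value outside its range is refused whole. The fingers move at their own pace and stop on an object; "newtons" is the grip in N (left out, the last holds). Time passes only in rows, so rows that do not move let the fingers close. It gives the time, the measured TCP pose, the force, the opening and the grip force at its end, in the units of the state.
- env.get_obs(): the state, without advancing time (a new reading comes with each control period).
- env.read_camera(name): name is "scene" or "top" or "wrist"; returns (picture, depth): 384x512x3 uint8, blue, green, red; 384x512 float32, m along the optical axis (not along the pixel's ray), 0 where there is no reading.
- env.get_calibration(name): a dict with "fx", "fy", "cx", "cy" (pixels), "T" (4x4, takes a point from camera to world coordinates). Camera axes: x right, y down, z forward; pixel columns grow to the right and rows downward; lengths in m; the calibration is good to about 2 mm. A picture is of the moment at which its call begins: read the wrist's pose just before it. get_calibration takes no time and is no camera call; for the wrist camera it gives the pose at the moment of the call.
- env.sign_off(): hands the job in; it is judged then, once.
The state is a dict: "time_s": time; "qpos": joint angles; "joint_velocities": joint speeds; "effort": joint torques, N m; "tool_pos": TCP position; "tool_rot": TCP orientation; "force": force on the tool from outside, world axes, zero at the start; "wrist_torque": the same for the moment, N m; "grip_width": finger opening in m; "grasp_force": force on a finger pad.
Only numpy, scipy, OpenCV 4.12 (cv2) and the standard library are available. Lean on these libraries where they do the work, as an engineer would, in place of code of your own. Each camera call takes 0.05 s, during which the arm holds its last target. There are 200 camera calls.

## Task

The steel casting plate has dropped at one corner. Take the wooden wedge from the bench and, keeping it flat on the bench, push its thin end under the low corner gently, without jamming it, until the ball of the level on the plate sits between the two middle lines; then let go and leave the wedge in place, bearing the corner. Do not lift, press or knock the plate with the gripper, and leave the jar, the tin and the brush where they are.

Things in the scene. Friction and masses are not known exactly. Their poses are not given: they have to be found in the camera images.
- wedge: Loose dark hardwood wedge, 170 mm long, 30 mm wide, about 80 g, lying flat on the bench. Origin: middle of its underside; +x runs along its length to the thin end, z up. The thin end (x = +85 mm) is 3 mm thick; the top rises evenly (7 mm in 30) to 31 mm thick at x = -35 mm, and from there to the butt (x = -85 mm) is a level tail, 31 mm high and 50 mm long, to hold it by (30 mm across).
- wedge_tip (a point): Middle of the lower edge of the wedge's thin end, at bench level while the wedge lies flat.
- stand: Fixed grey stand that carries the plate on a pivot bar. Origin: below the middle of the pivot bar, within 3 mm of bench height (the stand's height varies, so measure). Its -x axis points level from the pivot to the low corner, the way the wedge must come from; push the wedge along the stand's +x. Its y axis is the pivot. The space under the plate is open for the wedge's 30 mm width from the corner up to the pivot line (x = 0) and 15 mm beyond.
- plate: Steel plate, 170 mm square, 10 mm thick, set cornerwise, rocking on the pivot bar; a 56 mm wide, 55 mm high flask and a level are fixed on it. Origin: on the pivot axis, 15 mm below its top face; axes as the stand's, tilted. It starts 0.07 rad low; its upper stop is 0.03 rad past level, where the wedge jams. 3 to 10 N rest on the stub; pushing the wedge takes 6 to 20 N.
- corner_stub (a point): Lowest point of the short round-ended rubber stub (12 mm across) under the low corner, 133 mm from the pivot and 17 mm inside the plate's corner tip; unloaded, it hangs 14 mm below the plate's underside. It is soft and gives 2 to 8 mm upward under the corner's weight, how much is not known beforehand. At first 5.5 to 12.5 mm above the bench; 17 to 29 mm when the wedge holds the plate level. The wedge's top must slide under this point.
- level_middle (a point): Middle of the level's window on top of the plate, between its two dark lines. The level is a flat aluminium bar 106 x 28 mm and 15 mm high, lying along the stand's x, with an open white window, a dark steel ball 14 mm across that runs along it, and dark lines 10.5 mm either side of the middle (19 mm clear between them).
- ball (a joint): Position (m) of the level's ball from the middle of the window, along the stand's -x. 0 is level; positive (ball towards the low corner) means that the corner is still low, negative that it is too high. It moves 2.5 mm for each 0.01 rad of tilt, starts at about +0.0175, stops at 0.022 either way and settles within about 0.7 s. The ball is between the lines within +-0.0025.
- jar: Bystander: closed glass jar, 60 mm wide, 75 mm high. Origin: centre of its underside.
- tin: Bystander: small open steel bowl, 70 mm wide, 45 mm high. Origin: centre of its underside.
- brush: Bystander: bench brush lying on its side, about 200 mm long, handle to its -x. Origin: centre of its underside.
Things that resemble listed ones, but are neither listed nor needed, are in the scene too. What is shaped like the wedge but red or turquoise is not meant.

How it is judged:
By the outcome, as a careful person would: the job done as asked, in the order asked, and still so for the second after the job is handed in, with the robot touching nothing.
It also fails if it takes over 53 s, if anything falls off the work surface, if the arm or the gripper's body presses on something with over 40 N, if the wrist force passes 120 N, or if a joint passes its speed limit or range.

## Working session

There is one attempt and no reset: what is moved stays moved. The work goes in short steps, Python scripts to look and compute and a tool call to move; the robot and the scene stay as the last step left them, time stands still between calls to the robot, and variables do not carry over. Pictures are saved under pics/ and viewed, at most 10 in all, crops included, and the job is handed in when it is done.

Besides the shell and the picture viewer there is one more tool, called after "Call:" as name(argument=value, ...) on one line, values as JSON. drive_tool: Moves the arm, as the interface text tells. Its arguments: {"type":"object","properties":{"moves":{"type":"array"},"newtons":{"type":"number"}},"required":["moves"]}

```bash
mkdir -p pics; python3 - <<'E'
from cell import env
import cv2,numpy as np
o=env.get_obs();print(o['time_s'],o['tool_pos'],o['tool_rot'],o['grip_width'])
for n in ('scene','top'):
    p,d=env.read_camera(n);c=env.get_calibration(n)
    np.savez(f'pics/{n}0.npz',p=p,d=d,T=c['T'],k=[c['fx'],c['fy'],c['cx'],c['cy']])
    cv2.imwrite(f'pics/{n}0.png',cv2.resize(p,(800,600)));print(n,c)
E
```

```text
0.0 [ 0.20661583 -0.61574803  0.24345433] [-1.79890312e+02  4.68143880e-03  1.85555700e+01] 0.08688616423513454
scene {'fx': 374.0705501879035, 'fy': 374.0705501879035, 'cx': 260.89962132201697, 'cy': 195.18387095707553, 'T': array([[-0.25460832,  0.74965801, -0.61089072,  1.2695627 ],
       [ 0.96688326,  0.20886768, -0.14666649,  0.2151628 ],
       [ 0.01764562, -0.62800251, -0.77801123,  1.03806643],
       [ 0.        ,  0.        ,  0.        ,  1.        ]])}
top {'fx': 360.5120135679582, 'fy': 360.5120135679582, 'cx': 258.6554212986068, 'cy': 189.53375474041806, 'T': array([[ 0.02489621, -0.99003575,  0.13859796,  0.34080036],
       [-0.99967843, -0.0253237 , -0.00132158,  0.01879193],
       [ 0.00481823, -0.13852049, -0.99034785,  1.02009278],
       [ 0.        ,  0.        ,  0.        ,  1.        ]])}
```

View pics/scene0.png

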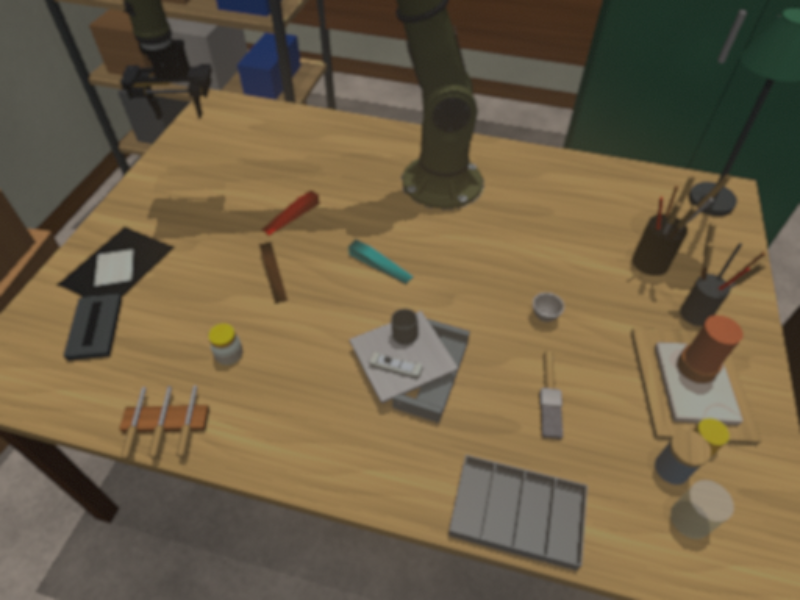

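View pics/top0.png

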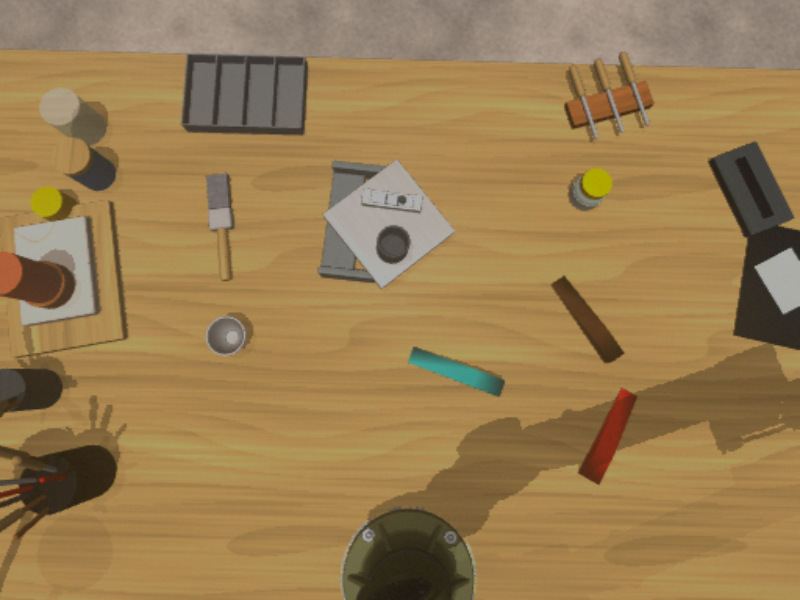

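Top view (800x600): candidates for the wedge are brown (587,320), red (607,435) and turquoise (456,371); brown is chosen. The plate is at (390,225). Its low corner should be the right-hand one (453,231), since the ball at (402,200) lies to the right of the level's middle (391,199).

```bash
cat > h.py <<'E'
import numpy as np,cv2
def load(n):
    z=np.load(f'pics/{n}.npz');return z['p'],z['d'],z['T'],z['k']
def cloud(d,T,k):
    v,u=np.mgrid[:d.shape[0],:d.shape[1]]
    P=np.stack([(u-k[2])/k[0]*d,(v-k[3])/k[1]*d,d],-1)
    return P@T[:3,:3].T+T[:3,3]
def ray(T,k,u,v):
    r=T[:3,:3]@[(u-k[2])/k[0],(v-k[3])/k[1],1];return T[:3,3],r/np.linalg.norm(r)
def tri(rays):
    A=np.zeros((3,3));b=np.zeros(3)
    for o,r in rays:
        M=np.eye(3)-np.outer(r,r);A+=M;b+=M@o
    X=np.linalg.solve(A,b);return X,[np.linalg.norm(np.cross(X-o,r)) for o,r in rays]
E
python3 - <<'E'
from h import *
for n,(x0,y0,x1,y1) in {'top0':(345,170,410,240),'scene0':(160,150,190,197)}.items():
    p,d,T,k=load(n);P=cloud(d,T,k)
    m=np.zeros(d.shape,bool);m[y0:y1,x0:x1]=True
    hsv=cv2.cvtColor(p,cv2.COLOR_BGR2HSV)
    m&=(hsv[...,2]<115)&(p[...,0]<60)
    l,lab,st,ce=cv2.connectedComponentsWithStats(m.astype(np.uint8));i=1+st[1:,4].argmax();m=lab==i
    Q=P[m];Q=Q[Q[:,2]<.06];c=Q.mean(0);w,V=np.linalg.eigh(np.cov(Q[:,:2].T));a=V[:,1]
    s=(Q[:,:2]-c[:2])@a
    print(n,m.sum(),c,'axis',a,'yaw',np.degrees(np.arctan2(a[1],a[0])),s.min(),s.max())
    for e in np.linspace(s.min(),s.max(),9)[:-1]:
        q=Q[(s>=e)&(s<e+(np.ptp(s))/8)];print(round(e,3),q[:,2].mean().round(4),q[:,:2].mean(0).round(3))
t=load('top0');s=load('scene0')
# plate corners (800x600 px) top/scene: low, far, +x, -x
for nm,a,b in [('low',(453,231),(350,345)),('x+',(397,161),(383,401)),('x-',(382,287),(421,312)),('far',(324,215),(457,365)),('lev',(391,199),(396,364))]:
    X,e=tri([ray(t[2],t[3],a[0]*.64,a[1]*.64),ray(s[2],s[3],b[0]*.64,b[1]*.64)]);print(nm,X.round(4),np.round(e,4))
P=cloud(t[1],t[2],t[3])
for nm,(u,v) in {'low':(447,230),'x+':(396,168),'x-':(383,281),'far':(332,216)}.items():print(nm,P[int(v*.64),int(u*.64)].round(4))
c=t[0][100:190,200:300];a=t[0][170:240,340:410]
cv2.imwrite('pics/c1.png',np.hstack([cv2.resize(a,(400,400),interpolation=2),cv2.resize(c,(400,400),interpolation=2)]))
E
```

```text
top0 790 [ 0.44495745 -0.31040733  0.02022101] axis [-0.83940285 -0.54350976] yaw -147.07711565286448 -0.09013281184047317 0.08547116713617348
-0.09 0.0061 [ 0.512 -0.268]
-0.068 0.0104 [ 0.493 -0.28 ]
-0.046 0.0154 [ 0.475 -0.291]
-0.024 0.0197 [ 0.456 -0.303]
-0.002 0.0243 [ 0.437 -0.315]
0.02 0.0271 [ 0.419 -0.326]
0.042 0.0282 [ 0.401 -0.339]
0.064 0.0261 [ 0.385 -0.35 ]
scene0 340 [ 0.45456111 -0.30962983  0.01584447] axis [-0.82703011 -0.56215762] yaw -145.79485646046288 -0.08302508716434737 0.11886966755509391
-0.083 0.0026 [ 0.513 -0.27 ]
-0.058 0.007 [ 0.493 -0.283]
-0.033 0.0135 [ 0.471 -0.298]
-0.007 0.0193 [ 0.451 -0.314]
0.018 0.0242 [ 0.429 -0.327]
0.043 0.0267 [ 0.409 -0.342]
0.068 0.0243 [ 0.389 -0.353]
0.094 -0.003 [ 0.357 -0.356]
low [ 0.6044 -0.0687  0.014 ] [0.0004 0.0004]
x+ [0.7272 0.0388 0.0347] [0.0021 0.0021]
x- [0.4937 0.0582 0.0353] [0.0011 0.0011]
far [0.6178 0.1635 0.051 ] [0.0005 0.0005]
lev [0.6495 0.0454 0.0534] [0.0003 0.0003]
low [ 0.601  -0.0562  0.0355]
x+ [0.7119 0.0393 0.0449]
x- [0.5058 0.0557 0.0431]
far [0.6186 0.1509 0.0458]
```

View pics/c1.png

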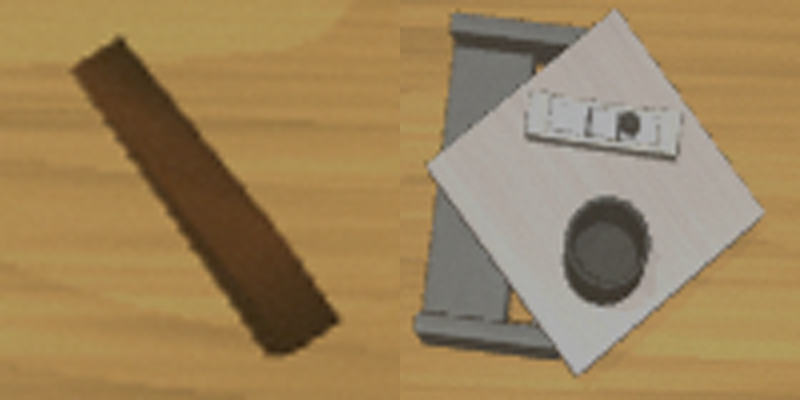

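Crop: the brown wedge's thin end is at upper left of its panel (100,50) and its thick tail at (300,330), with depth rising 6 to 28 mm, so the choice holds. The plate's low corner is at the right (763,212). Moving over the tail.

Call:
drive_tool(moves=[[[23, -18, 4], [0, 0, -0.025], 0], [[23, -18, 4], [0, 0, -0.025], 0], [[23, -18, 4], [0, 0, -0.025], 0], [[23, -18, 4], [0, 0, -0.025], 0], [[23, -18, 4], [0, 0, -0.025], 0], [[23, -18, 4], [0, 0, -0.025], 0], [[23, -15, 4], [0, 0, -0.025], 0], [[23, -14, 4], [0, 0, -0.025], 0], [[23, -12, 4], [0, 0, -0.025], 0], [[23, -10, 4], [0, 0, -0.025], 0], [[0, 0, 0], [0, 0, 0], 0], [[0, 0, 0], [0, 0, 0], 0]], newtons=25)

```text
time_s: 1.1
tool_pos: [0.3506, -0.3731, 0.2042]
tool_rot: [-180.0, 0.0, 33.1]
force: [-0.3, -1.5, -0.0]
grip_width: 0.0869
grasp_force: 0.0
```

```bash
cat >> h.py <<'E'
def snap(env,n,f):
    c=env.get_calibration(n);p,d=env.read_camera(n)
    np.savez(f'pics/{f}.npz',p=p,d=d,T=c['T'],k=[c['fx'],c['fy'],c['cx'],c['cy']])
    return p
def px(T,k,X):
    q=T[:3,:3].T@(np.array(X)-T[:3,3]);return k[0]*q[0]/q[2]+k[2],k[1]*q[1]/q[2]+k[3]
E
python3 - <<'E'
from h import *
from cell import env
p=snap(env,'wrist','w1');cv2.imwrite('pics/w1.png',cv2.resize(p,(800,600)))
o=env.get_obs();print(o['time_s'],o['tool_pos'],o['tool_rot'],o['force'])
E
```

```text
1.15 [ 0.34969253 -0.37452057  0.20442191] [1.79990673e+02 3.38640146e-02 3.29542817e+01] [-0.11837619 -1.27672952  0.13842415]
```

View pics/w1.png

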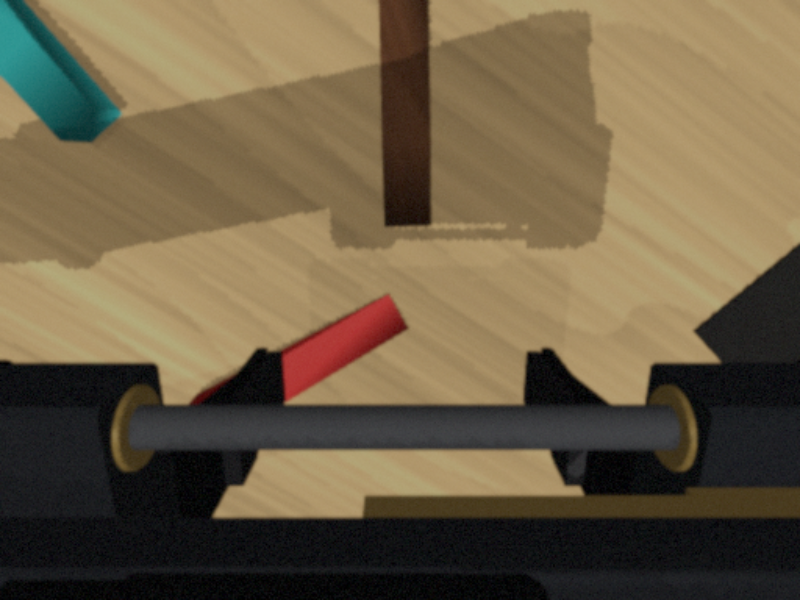

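The wrist view shows the brown wedge's tail ahead, with its butt at (385..431, 225) and its axis nearly vertical in the picture.

```bash
python3 - <<'E'
from h import *
p,d,T,k=load('w1');print(T[:3,3])
def at(u,v,z):
    o,r=ray(T,k,u*.64,v*.64);return (o+r*(z-o[2])/r[2]).round(4)
for z in(0,.031):print(z,[at(u,v,z)[:2] for u,v in((385,226),(431,226),(378,0),(429,0))])
P=cloud(d,T,k)
for v in(20,60,100,150,180,200,215,222,228,235):print(v,P[int(v*.64),int(407*.64)].round(4),P[int(v*.64),int(340*.64)].round(4))
t=np.array([np.cos(np.radians(32.95)),np.sin(np.radians(32.95))])
E
```

```text
[ 0.41379933 -0.33201791  0.34415939]
0 [array([ 0.3683, -0.346 ]), array([ 0.3859, -0.3731]), array([ 0.4845, -0.2668]), array([ 0.5019, -0.2935])]
0.031 [array([ 0.3724, -0.3448]), array([ 0.3884, -0.3694]), array([ 0.4782, -0.2727]), array([ 0.494 , -0.2969])]
20 [ 0.4826 -0.289   0.0135] [ 4.623e-01 -2.519e-01  3.000e-04]
60 [ 0.463  -0.3018  0.0191] [ 4.423e-01 -2.639e-01  1.000e-04]
100 [ 0.4432 -0.3147  0.0248] [ 0.4138 -0.332   0.3442]
150 [ 0.4187 -0.3307  0.0308] [ 0.3944 -0.2924 -0.0014]
180 [ 0.4039 -0.3404  0.0312] [ 0.3777 -0.3026 -0.001 ]
200 [ 0.3935 -0.3471  0.0319] [ 3.661e-01 -3.097e-01  1.000e-04]
215 [ 0.3861 -0.352   0.0308] [ 0.3576 -0.3146 -0.0007]
222 [ 0.382  -0.3547  0.0313] [ 0.353  -0.3174 -0.0006]
228 [ 0.3761 -0.3587  0.0004] [ 0.3501 -0.3191 -0.0009]
235 [ 0.3713 -0.3619 -0.0013] [ 0.3454 -0.322  -0.0006]
```

Call:
drive_tool(moves=[[[10, 0.4, 10], [0, 0, 0], 0], [[10, 0.4, 14], [0, 0, 0], 0], [[10, 0.4, 18], [0, 0, 0], 0], [[10, 0.4, 20], [0, 0, 0], 0], [[8, 0.4, 20], [0, 0, 0], 0], [[0, 0, 20], [0, 0, 0], 0], [[0, 0, 16], [0, 0, 0], 0], [[0, 0, 12], [0, 0, 0], 0], [[0, 0, 0], [0, 0, 0], 0], [[0, 0, 0], [0, 0, 0], 0]])

```text
time_s: 1.98
tool_pos: [0.3903, -0.3505, 0.0739]
tool_rot: [-179.9, 0.0, 32.8]
force: [-0.1, 0.1, 0.3]
grip_width: 0.0869
grasp_force: 0.0
```

Call:
drive_tool(moves=[[[0, 0, 14], [0, 0, 0], 0], [[0, 0, 14], [0, 0, 0], 0], [[0, 0, 12], [0, 0, 0], 0], [[0, 0, 8], [0, 0, 0], 0], [[0, 0, 0], [0, 0, 0], 0.4], [[0, 0, 0], [0, 0, 0], 0.6], [[0, 0, 0], [0, 0, 0], 1], [[0, 0, 0], [0, 0, 0], 1], [[0, 0, 0], [0, 0, 0], 1], [[0, 0, 0], [0, 0, 0], 1], [[0, 0, 0], [0, 0, 0], 1], [[0, 0, 0], [0, 0, 0], 1]], newtons=30)

```text
time_s: 2.98
tool_pos: [0.3908, -0.3505, 0.0267]
tool_rot: [180.0, 0.0, 32.9]
force: [-0.3, 0.3, -0.0]
grip_width: 0.0419
grasp_force: 0.0
```

Call:
drive_tool(moves=[[[0, 0, 0], [0, 0, 0], 1], [[0, 0, 0], [0, 0, 0], 1], [[0, 0, 0], [0, 0, 0], 1], [[0, 0, 0], [0, 0, 0], 1], [[0, 0, 0], [0, 0, 0], 1], [[0, 0, 0], [0, 0, 0], 1]])

```text
time_s: 3.48
tool_pos: [0.3907, -0.3504, 0.0266]
tool_rot: [-180.0, 0.0, 32.9]
force: [-0.2, 0.6, 1.0]
grip_width: 0.0296
grasp_force: 30.0
```

```bash
python3 - <<'E'
from h import *
p,d,T,k=load('top0');P=cloud(d,T,k)
# plate plane from depth on clear interior, then outline
poly=(np.array([(328,215),(396,166),(448,230),(383,281)])*.64).astype(np.int32)
m=np.zeros(d.shape,np.uint8);cv2.fillConvexPoly(m,poly,1);m=cv2.erode(m,np.ones((5,5)))>0
Q=P[m];Q=Q[(Q[:,2]>.02)&(Q[:,2]<.06)]
for _ in range(5):
    A=np.c_[Q[:,:2],np.ones(len(Q))];c=np.linalg.lstsq(A,Q[:,2],rcond=None)[0];r=Q[:,2]-A@c;Q=Q[abs(r)<.004]
print('plane',c,len(Q))
# outline: plate is light, low saturation
hsv=cv2.cvtColor(p,cv2.COLOR_BGR2HSV);mm=((hsv[...,1]<60)&(hsv[...,2]>120)).astype(np.uint8)
z=np.zeros_like(mm);z[95:190,200:300]=1;mm&=z
mm=cv2.morphologyEx(mm,cv2.MORPH_OPEN,np.ones((3,3)))
l,lab,st,_=cv2.connectedComponentsWithStats(mm);i=1+st[1:,4].argmax()
pts=np.argwhere(lab==i)[:,::-1].astype(float)
W=[]
for u,v in pts:
    o,r=ray(T,k,u,v);s=(c[2]+c[0]*o[0]+c[1]*o[1]-o[2])/(r[2]-c[0]*r[0]-c[1]*r[1]);W.append(o+s*r)
W=np.array(W,np.float32);R=cv2.minAreaRect(W[:,:2]*1000);b=cv2.boxPoints(R)/1000
print(R);print(np.c_[b,b@c[:2]+c[2]].round(4))
# jar
q=P[100:150,355:400];hh=q[(q[...,2]>.03)];print('jar',hh[:,:2].min(0),hh[:,:2].max(0),hh[:,2].max(), np.median(hh[hh[:,2]>.065],0))
E
```

```text
plane [0.01150721 0.05872241 0.03348406] 1297
((609.755615234375, 49.059547424316406), (169.37066650390625, 168.1650848388672), 40.023990631103516)
[[ 0.4908  0.059   0.0426]
 [ 0.599  -0.0698  0.0363]
 [ 0.7287  0.0391  0.0442]
 [ 0.6205  0.1679  0.0505]]
jar [ 0.34080036 -0.33889009] [0.70908795 0.01879193] 1.0200927788058776 [ 0.6809691  -0.31099837  0.07513613]
```

Call:
drive_tool(moves=[[[7, -1.5, 0], [0, 0, 0], 1], [[13, -2.8, 0], [0, 0, 0], 1], [[15, -3.3, 0], [0, 0, 0], 1], [[15, -3.3, 0], [0, 0, 0], 1], [[15, -3.3, 0], [0, 0, 0], 1], [[15, -3.3, 0], [0, 0, 0], 1], [[15, -3.3, 0], [0, 0, 0], 1], [[15, -3.3, 0], [0, 0, 0], 1], [[15, -3.3, 0], [0, 0, 0], 1], [[15, -3.3, 0], [0, 0, 0], 1], [[12, -2.6, 0], [0, 0, 0], 1], [[6, -1.3, 0], [0, 0, 0], 1]])

```text
time_s: 4.48
tool_pos: [0.506, -0.2336, 0.0266]
tool_rot: [-180.0, -0.1, 33.0]
force: [-0.7, -1.0, 2.7]
grip_width: 0.0299
grasp_force: 30.0
```

Call:
drive_tool(moves=[[[0, 0, 0], [0, 0, -0.04], 1], [[0, 0, 0], [0, 0, -0.055], 1], [[0, 0, 0], [0, 0, -0.055], 1], [[0, 0, 0], [0, 0, -0.055], 1], [[0, 0, 0], [0, 0, -0.055], 1], [[0, 0, 0], [0, 0, -0.055], 1], [[0, 0, 0], [0, 0, -0.055], 1], [[0, 0, 0], [0, 0, -0.055], 1], [[0, 0, 0], [0, 0, -0.05], 1], [[0, 0, 0], [0, 0, 0], 1], [[0, 0, 0], [0, 0, 0], 1], [[0, 0, 0], [0, 0, 0], 1]])

```text
time_s: 5.48
tool_pos: [0.5047, -0.2357, 0.0266]
tool_rot: [180.0, 0.0, 60.0]
force: [-0.4, 0.1, 2.0]
grip_width: 0.0293
grasp_force: 30.0
```

```bash
python3 - <<'E'
from h import *
from cell import env
p=snap(env,'wrist','w2');q=snap(env,'top','t2');o=env.get_obs();print(o['tool_pos'],o['tool_rot'])
c=q[85:235,190:390]
cv2.imwrite('pics/c2.png',np.hstack([cv2.resize(p,(400,300)),cv2.resize(c,(400,300),interpolation=2)]))
E
```

```text
[ 0.50465578 -0.23566098  0.02660485] [1.79987397e+02 7.28408818e-03 6.00415913e+01]
```

View pics/c2.png

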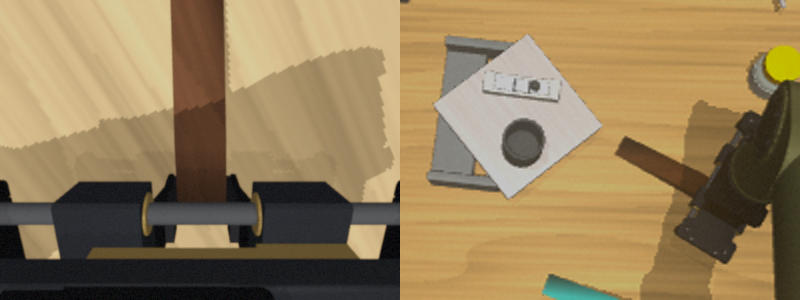

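The tip is held straight in the gripper; in the crop's top view the tip is at (620,146) and the plate's corner at (602,126). Now I swing it into line, tip just short of the stub.

Call:
drive_tool(moves=[[[10, 7.7, 0], [0, 0, -0.0485], 1], [[10, 7.7, 0], [0, 0, -0.0485], 1], [[10, 7.7, 0], [0, 0, -0.0485], 1], [[9, 7.7, 0], [0, 0, -0.0485], 1], [[0, 7.7, 0], [0, 0, -0.0485], 1], [[0, 7.7, 0], [0, 0, -0.0485], 1], [[0, 7.7, 0], [0, 0, -0.0485], 1], [[0, 7.7, 0], [0, 0, -0.0485], 1], [[0, 7.7, 0], [0, 0, -0.0485], 1], [[0, 0, 0], [0, 0, 0], 1], [[0, 0, 0], [0, 0, 0], 1]])

```text
time_s: 6.5
tool_pos: [0.5885, -0.2213, 0.0266]
tool_rot: [179.9, -0.1, 85.2]
force: [1.5, 0.5, 0.8]
grip_width: 0.0301
grasp_force: 30.0
```

```bash
python3 - <<'E'
from h import *
from cell import env
p=snap(env,'wrist','w3');q=snap(env,'top','t3');o=env.get_obs();print(o['time_s'],o['tool_pos'],o['tool_rot'])
c=q[95:195,195:345]
cv2.imwrite('pics/c3.png',np.vstack([cv2.resize(p[:190],(800,297)),cv2.resize(c,(450,300),interpolation=2)[:,:].repeat(1,0) if 0 else cv2.copyMakeBorder(cv2.resize(c,(450,300),interpolation=2),0,0,0,350,cv2.BORDER_CONSTANT)]))
E
```

```text
6.6 [ 0.58767314 -0.221565    0.02666089] [ 1.79914129e+02 -5.30432110e-02  8.51317943e+01]
```

View pics/c3.png

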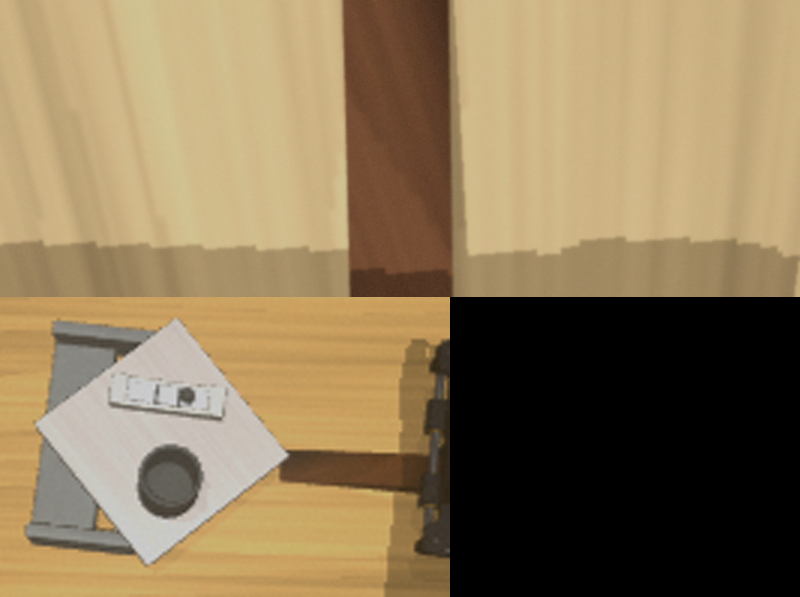

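Tip is under the corner on the stub's line: in the lower crop the corner is at (289,455) and the wedge's centreline at (285,466), which agree once the 36 mm height is allowed for. Starting the push gently.

Call:
drive_tool(moves=[[[3, 0, 0], [0, 0, 0], 1], [[3, 0, 0], [0, 0, 0], 1], [[3, 0, 0], [0, 0, 0], 1], [[3, 0, 0], [0, 0, 0], 1], [[3, 0, 0], [0, 0, 0], 1], [[3, 0, 0], [0, 0, 0], 1], [[3, 0, 0], [0, 0, 0], 1], [[3, 0, 0], [0, 0, 0], 1], [[3, 0, 0], [0, 0, 0], 1], [[3, 0, 0], [0, 0, 0], 1], [[3, 0, 0], [0, 0, 0], 1], [[0, 0, 0], [0, 0, 0], 1]], newtons=45)

```text
time_s: 7.6
tool_pos: [0.5897, -0.1887, 0.0266]
tool_rot: [180.0, -0.0, 85.2]
force: [0.3, -0.1, 3.4]
grip_width: 0.03
grasp_force: 45.0
```

```bash
cat >> h.py <<'E'
def strip(env,n,f,C,yaw,sc=10):
    "image: columns along stand -x (right = low corner), rows along stand y, sc px/mm-ish, +-40 x +-20 mm"
    p=snap(env,n,f);_,_,T,k=load(f)
    a=np.radians(yaw);s=np.array([np.cos(a),np.sin(a),0]);y=np.array([-s[1],s[0],0])
    cs=[(-40,-20),(40,-20),(40,20),(-40,20)]
    src=np.float32([px(T,k,np.array(C)-s*u/1000+y*v/1000) for u,v in cs])
    dst=np.float32([((u+40)*10,(v+20)*10) for u,v in cs])
    return cv2.warpPerspective(p,cv2.getPerspectiveTransform(src,dst),(800,400),flags=cv2.INTER_CUBIC)[70:330]
E
python3 - <<'E'
from h import *
from cell import env
C=[.6495,.0454,.055]
a=strip(env,'top','t4',C,85);b=strip(env,'scene','s4',C,85)
cv2.imwrite('pics/l4.png',np.vstack([a,b]))
o=env.get_obs();print(o['time_s'],o['tool_pos'],o['force'])
E
```

```text
7.7 [ 0.58966309 -0.18870156  0.02660563] [0.30551832 0.1240882  3.54971472]
```

View pics/l4.png

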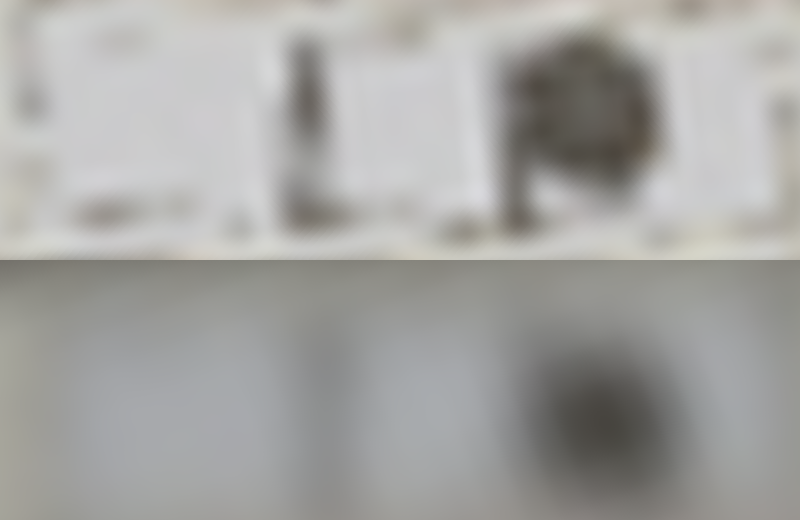

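Top strip (10 px/mm): the lines are at columns 308 and 518 (middle 413, 21 mm apart as specified) and the ball at 585, giving +17.2 mm. The scene strip agrees (ball 600). The stub isn't loaded yet.

Call:
drive_tool(moves=[[[2.5, 0, 0], [0, 0, 0], 1], [[2.5, 0, 0], [0, 0, 0], 1], [[2.5, 0, 0], [0, 0, 0], 1], [[2.5, 0, 0], [0, 0, 0], 1], [[2.5, 0, 0], [0, 0, 0], 1], [[2.5, 0, 0], [0, 0, 0], 1], [[2.5, 0, 0], [0, 0, 0], 1], [[2.5, 0, 0], [0, 0, 0], 1], [[2.5, 0, 0], [0, 0, 0], 1], [[2.5, 0, 0], [0, 0, 0], 1], [[0, 0, 0], [0, 0, 0], 1], [[0, 0, 0], [0, 0, 0], 1]])

```text
time_s: 8.7
tool_pos: [0.5915, -0.166, 0.0266]
tool_rot: [180.0, 0.1, 85.1]
force: [-1.0, -5.2, 3.4]
grip_width: 0.0296
grasp_force: 45.0
```

```bash
cat > ball.py <<'E'
from h import *
from cell import env
import sys
f=sys.argv[1];a=strip(env,'top',f,[.6495,.0454,.055],85);g=cv2.cvtColor(a,cv2.COLOR_BGR2GRAY)
cv2.imwrite(f'pics/{f}.png',a)
m=cv2.morphologyEx((g<125).astype(np.uint8),cv2.MORPH_OPEN,cv2.getStructuringElement(cv2.MORPH_ELLIPSE,(71,71)))
l,_,st,ce=cv2.connectedComponentsWithStats(m)
for i in range(1,l):print('ball col',ce[i].round(0),'mm',((ce[i][0]-413)/10).round(2),st[i])
pr=g[60:130].mean(0);print('profile',[(int(i),int(pr[i])) for i in range(250,560,10)])
o=env.get_obs();print(o['time_s'],o['tool_pos'],o['force'])
E
python3 ball.py t5
```

```text
ball col [582. 114.] mm 16.93 [  508    39   148   148 16839]
profile [(250, 205), (260, 205), (270, 202), (280, 186), (290, 152), (300, 120), (310, 111), (320, 135), (330, 172), (340, 198), (350, 204), (360, 202), (370, 204), (380, 203), (390, 203), (400, 203), (410, 204), (420, 204), (430, 204), (440, 204), (450, 204), (460, 208), (470, 208), (480, 196), (490, 175), (500, 150), (510, 123), (520, 105), (530, 91), (540, 84), (550, 86)]
8.75 [ 0.59148133 -0.16601962  0.02662299] [-0.23657813 -5.67356964  3.72819285]
```

Call:
drive_tool(moves=[[[2, 0, 0], [0, 0, 0], 1], [[2, 0, 0], [0, 0, 0], 1], [[2, 0, 0], [0, 0, 0], 1], [[2, 0, 0], [0, 0, 0], 1], [[2, 0, 0], [0, 0, 0], 1], [[2, 0, 0], [0, 0, 0], 1], [[2, 0, 0], [0, 0, 0], 1], [[2, 0, 0], [0, 0, 0], 1], [[2, 0, 0], [0, 0, 0], 1], [[2, 0, 0], [0, 0, 0], 1], [[0, 0, 0], [0, 0, 0], 1], [[0, 0, 0], [0, 0, 0], 1]])

```text
time_s: 9.75
tool_pos: [0.5927, -0.1498, 0.0266]
tool_rot: [-180.0, 0.3, 84.9]
force: [-1.0, -11.1, 4.0]
grip_width: 0.0297
grasp_force: 45.0
```

```bash
python3 ball.py t6
```

```text
ball col [568. 109.] mm 15.5 [  502    38   137   141 16133]
profile [(250, 206), (260, 199), (270, 190), (280, 171), (290, 144), (300, 122), (310, 122), (320, 146), (330, 178), (340, 200), (350, 204), (360, 203), (370, 204), (380, 203), (390, 203), (400, 203), (410, 204), (420, 205), (430, 205), (440, 205), (450, 205), (460, 210), (470, 211), (480, 192), (490, 164), (500, 133), (510, 107), (520, 96), (530, 90), (540, 88), (550, 92)]
9.8 [ 0.59273551 -0.14976959  0.02662163] [ -1.60095841 -11.17873429   3.93232   ]
```

Call:
drive_tool(moves=[[[2, 0, 0], [0, 0, 0], 1], [[2, 0, 0], [0, 0, 0], 1], [[2, 0, 0], [0, 0, 0], 1], [[2, 0, 0], [0, 0, 0], 1], [[2, 0, 0], [0, 0, 0], 1], [[2, 0, 0], [0, 0, 0], 1], [[2, 0, 0], [0, 0, 0], 1], [[2, 0, 0], [0, 0, 0], 1], [[2, 0, 0], [0, 0, 0], 1], [[2, 0, 0], [0, 0, 0], 1], [[0, 0, 0], [0, 0, 0], 1], [[0, 0, 0], [0, 0, 0], 1]])

```text
time_s: 10.8
tool_pos: [0.5945, -0.1296, 0.0266]
tool_rot: [-180.0, 0.3, 84.9]
force: [-1.1, -10.7, 3.3]
grip_width: 0.03
grasp_force: 45.0
```

```bash
python3 ball.py t7
```

```text
ball col [473. 108.] mm 5.95 [  406    30   135   158 15670]
profile [(250, 207), (260, 183), (270, 149), (280, 125), (290, 128), (300, 152), (310, 177), (320, 192), (330, 199), (340, 204), (350, 206), (360, 206), (370, 202), (380, 196), (390, 179), (400, 152), (410, 126), (420, 104), (430, 92), (440, 91), (450, 90), (460, 90), (470, 91), (480, 89), (490, 83), (500, 84), (510, 91), (520, 100), (530, 117), (540, 143), (550, 170)]
10.85 [ 0.59449602 -0.12963328  0.02661474] [ -0.75595454 -10.043261     2.60656711]
```

Call:
drive_tool(moves=[[[2, 0, 0], [0, 0, 0], 1], [[2, 0, 0], [0, 0, 0], 1], [[2, 0, 0], [0, 0, 0], 1], [[2, 0, 0], [0, 0, 0], 1], [[2, 0, 0], [0, 0, 0], 1], [[2, 0, 0], [0, 0, 0], 1], [[1, 0, 0], [0, 0, 0], 1], [[1, 0, 0], [0, 0, 0], 1], [[0, 0, 0], [0, 0, 0], 1], [[0, 0, 0], [0, 0, 0], 1], [[0, 0, 0], [0, 0, 0], 1], [[0, 0, 0], [0, 0, 0], 1]])

```text
time_s: 11.85
tool_pos: [0.5957, -0.1157, 0.0266]
tool_rot: [-180.0, 0.3, 84.9]
force: [-0.6, -9.8, 4.0]
grip_width: 0.0298
grasp_force: 45.0
```

Call:
drive_tool(moves=[[[0, 0, 0], [0, 0, 0], 1], [[0, 0, 0], [0, 0, 0], 1], [[0, 0, 0], [0, 0, 0], 1], [[0, 0, 0], [0, 0, 0], 1], [[0, 0, 0], [0, 0, 0], 1], [[0, 0, 0], [0, 0, 0], 1]])

```text
time_s: 12.35
tool_pos: [0.5957, -0.1157, 0.0266]
tool_rot: [-180.0, 0.3, 84.9]
force: [-0.5, -10.2, 4.9]
grip_width: 0.0298
grasp_force: 45.0
```

```bash
python3 ball.py t8
```

```text
ball col [373. 104.] mm -3.97 [  299    32   142   139 14744]
profile [(250, 208), (260, 180), (270, 145), (280, 116), (290, 108), (300, 114), (310, 114), (320, 105), (330, 97), (340, 93), (350, 93), (360, 95), (370, 95), (380, 94), (390, 92), (400, 85), (410, 77), (420, 84), (430, 110), (440, 140), (450, 162), (460, 169), (470, 164), (480, 156), (490, 144), (500, 139), (510, 152), (520, 174), (530, 194), (540, 203), (550, 204)]
12.4 [ 0.59569817 -0.1156884   0.02661558] [ -0.87013062 -10.71549592   3.27929378]
```

View pics/t8.png

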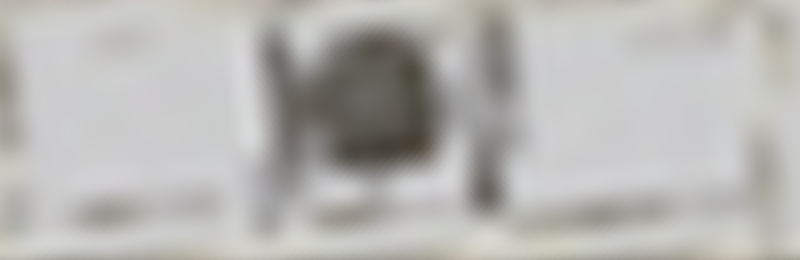

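Ball at column 373 between lines at 277 and 493 (middle ~385): about -1.1 mm, inside the band. Releasing slowly and rechecking before leaving.

Call:
drive_tool(moves=[[[0, 0, 0], [0, 0, 0], 0.64], [[0, 0, 0], [0, 0, 0], 0.62], [[0, 0, 0], [0, 0, 0], 0.6], [[0, 0, 0], [0, 0, 0], 0.56], [[0, 0, 0], [0, 0, 0], 0.5], [[0, 0, 0], [0, 0, 0], 0.45], [[0, 0, 0], [0, 0, 0], 0.4], [[0, 0, 0], [0, 0, 0], 0.35], [[0, 0, 0], [0, 0, 0], 0.35], [[0, 0, 0], [0, 0, 0], 0.35], [[0, 0, 0], [0, 0, 0], 0.35], [[0, 0, 0], [0, 0, 0], 0.35]])

```text
time_s: 13.4
tool_pos: [0.5962, -0.1112, 0.0266]
tool_rot: [-180.0, 0.0, 85.1]
force: [-0.5, -1.1, -0.7]
grip_width: 0.0565
grasp_force: 0.0
```

```bash
python3 ball.py t9|grep -v prof; python3 - <<'E'
from h import *
for f in('t8','t9'):
    p,d,T,k=load(f);g=cv2.cvtColor(cv2.imread(f'pics/{f}.png'),6)
    for r in((185,215),(30,60),(60,140)):
        pr=g[r[0]:r[1]].mean(0);L=240+pr[240:310].argmin();R=455+pr[455:540].argmin();print(f,r,L,R,(L+R)/2)
E
```

```text
ball col [374. 103.] mm -3.92 [  299    32   142   139 14415]
13.45 [ 0.59623297 -0.1111135   0.02654451] [0.40705529 0.12560117 0.12389934]
t8 (185, 215) 276 487 381.5
t8 (30, 60) 275 496 385.5
t8 (60, 140) 289 497 393.0
t9 (185, 215) 276 487 381.5
t9 (30, 60) 276 495 385.5
t9 (60, 140) 289 497 393.0
```

Released, the ball is unchanged. Lifting off and taking a closer wrist view of the level.

Call:
drive_tool(moves=[[[0, 0, -5], [0, 0, 0], 0.3], [[0, 0, -10], [0, 0, 0], 0.2], [[0, 0, -20], [0, 0, 0], 0.2], [[0, 0, -25], [0, 0, 0], 0.2], [[0, 0, -25], [0, 0, 0], 0.2], [[0, 0, -25], [0, 0, 0], 0.2], [[0, 0, -25], [0, 0, 0], 0.2], [[0, 0, -25], [0, 0, 0], 0.2], [[0, 0, -20], [0, 0, 0], 0.2], [[0, 0, 0], [0, 0, 0], 0.2]])

```text
time_s: 14.28
tool_pos: [0.5989, -0.111, 0.2128]
tool_rot: [179.5, 0.1, 85.1]
force: [0.5, 0.8, 0.9]
grip_width: 0.0694
grasp_force: 0.0
```

Call:
drive_tool(moves=[[[8, 8, 0], [0, 0, 0], 0.2], [[10, 10, 0], [0, 0, 0], 0.2], [[10, 10, 0], [0, 0, 0], 0.2], [[10, 10, 0], [0, 0, 0], 0.2], [[8, 8, 0], [0, 0, 0], 0.2], [[4, 4, 0], [0, 0, 0], 0.2], [[0, 0, 0], [0, 0, 0], 0.2], [[0, 0, 0], [0, 0, 0], 0.2]])

```text
time_s: 14.95
tool_pos: [0.6502, -0.065, 0.2058]
tool_rot: [-179.9, -0.0, 85.2]
force: [0.4, 0.1, 0.1]
grip_width: 0.0698
grasp_force: 0.0
```

```bash
python3 - <<'E'
from h import *
from cell import env
p=snap(env,'wrist','w10');_,_,T,k=load('w10')
u,v=px(T,k,[.6495,.0454,.055]);print(u,v,T[:3,3]);o=env.get_obs();print(o['time_s'],o['tool_pos'])
u=int(np.clip(u,80,432));v=int(np.clip(v,80,304))
cv2.imwrite('pics/w10.png',cv2.resize(p[v-80:v+80,u-80:u+80],(600,600),interpolation=2));print(u,v)
E
```

```text
246.92087099138556 59.63331810449506 [0.65660808 0.0101447  0.3457127 ]
15.0 [ 0.65007232 -0.06571971  0.20600892]
246 80
```

View pics/w10.png

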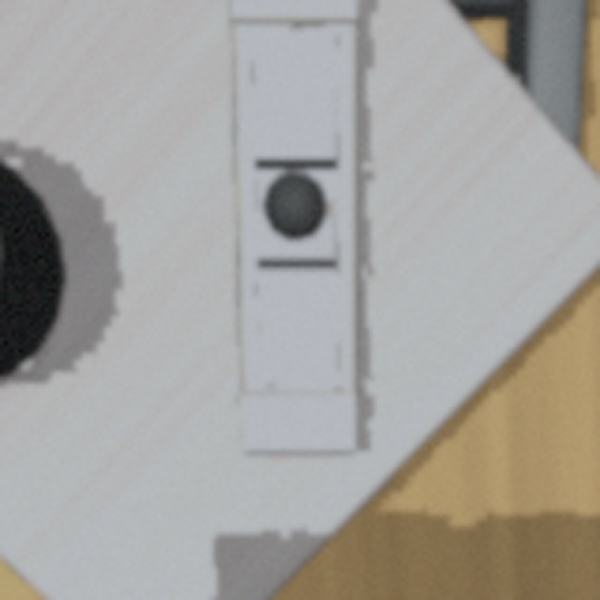

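The close view shows the lines at rows 163 and 264 (middle 213.5, 4.8 px/mm) and the ball at 205. That is -1.8 mm raw and about -1.0 mm after parallax, agreeing with the top view's -1.1 and inside ±2.5. The gripper is clear, so I'm handing in.

```bash
python3 -c "
from cell import env
print(env.sign_off())"
```

```text
the job is handed in; nothing more can be done
None
```

The wedge is in place under the low corner and the gripper has let go. The ball sits about 1 mm past the middle on the high side, between the lines, and the job was handed in at about 15 s; I didn't re-measure the jar, tin or brush, but the path was planned clear of the jar, the nearest of them.

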